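Open the bench drawer and uncover the round hardware tin

TASK

I need the hardware in the round tin that is kept in the bench drawer: pull the drawer all the way open by its handle, lift the loose lid off the round tin by its knob, and set the lid down gently, knob up and wholly on the black rubber mat (lower it until it is down before letting go, do not drop it). Leave both tins standing in the open drawer, the square tin covered, and everything else on the bench where it is.

Things in the scene. Friction and masses are not known exactly. Their poses are not given: they have to be found in the camera images.
- cabinet: low grey drawer unit, fixed, 310 wide, 250 deep, 124 high (mm), on the left or the right; its one drawer with a white front (304 x 98 x 15) faces the robot. Origin on the table under the middle of the carcase's front edge; +x to the back of the unit, z up: the drawer slides out along -x. A parts tray and a multimeter up to 40 high are fixed on its top, from 130 behind the front edge
- drawer (a joint): how far the drawer is out, in m: 0 closed, 0.16 at its stop. It slides with light friction (under 3 N) and stays where it is left
- drawer_handle (a point): middle of the drawer's level steel bar handle: 11 mm thick, 120 long along the cabinet's y, centre 42 in front of the white face (36 free behind it), on two 8 thick posts 50 either side of the middle; 91 above the table. Axes as the cabinet's. The white front's top edge is 111, the unit's top 124 above the table
- mat: black rubber mat, 200 x 200 x 3 mm, flat on the table, fixed, beside the drawer unit, with a fixed blue bin 50 high from 45 behind its far edge; origin at the centre of its underside, x and y along its edges
- tin_round: round aluminium tin, 100 mm across, 45 high, wall 4, loose, standing in the drawer (hidden until it is opened) beside the square one, either way round. Origin at the centre of its underside, z up. The drawer's floor is 22 above the table, its sides and back are lower than the lids; the tin's centre is about 70 behind the inside of the drawer front
- lid_round: loose round aluminium lid, about 140 g: disc 108 mm across, 6 thick, over a plug 88 across, 6 deep that sits in the tin with 2 play all round; black knob on top. Origin at the centre of the plug's underside, z up; 39 above the tin's origin when on. Set down, it rests on its plug. Disc's top 12, knob's top 44 above the origin
- lid_round_knob (a point): grip point on the round lid's knob, on its axis 35 mm above the lid's origin (23 mm above the disc); the knob's head is a 26 mm diameter cylinder from 24 to 44 mm above the lid's origin
- tin_square: square aluminium tin, 100 x 100 mm, 45 mm high, loose, in the drawer beside the round one; origin at the centre of its underside. To be left closed
- lid_square: square aluminium lid of the square tin, 108 x 108 mm, with the same black knob and offsets as the round lid. To be left on
- actuator: bystander: aluminium profile actuator with black end caps, 126 x 46 x 46 mm, lying along its x; origin at the centre of its underside
- screwdriver: bystander: screwdriver 170 mm long lying along its x on the table; origin under its middle
- reel: bystander: upright wire reel, 60 mm across, 50 mm high; origin at the centre of its underside; in front of the mat
- bottle: bystander: white plastic bottle, 50 mm across, 90 mm high; origin at the centre of its underside; in front of the mat
- brush: bystander: brush 150 mm long lying along its x in front of the mat; origin under its middle

How it is judged:
By the outcome, as a careful person would: the job done as asked, in the order asked, and still so for the second after the job is handed in, with the robot touching nothing.
It also fails if it takes over 64 s, if anything falls off the work surface, if the arm or the gripper's body presses on something with over 40 N, if the wrist force passes 120 N, or if a joint passes its speed limit or range.

ROBOT

A 6-joint arm with a two-finger parallel gripper is mounted at the origin on the work surface. World frame = base frame: x ahead of the robot, y to its left, z up, the work surface at z = 0. Lengths are in mm, angles in rad, forces in N, time in s.
With the tool pointing down it reaches from about 375 to 825 mm from the base axis. Payload 5.5 kg.
Tool frame: the origin (TCP) lies at the very end of the fingers, on their centre line; the grasp point (between the pads) lies 19 mm behind it; y points along the fingers, z is the direction in which the jaws open and shut, and the axes are right-handed (so a half turn about y gives the same grasp; the last joint's range is limited). The gripper opens to 85 mm and grips with 20 to 120 N. Pads are 22 mm wide; open, the fingers measure 114 mm over their backs; the gripper's body (76 mm by 85 mm) begins 54 mm behind the grasp point. The pads swing forward as they close: fully open they stand 13 mm farther back than shut.
Start: joints at [1.181, 0.314, -0.047, 1.21, 0, 1.571], TCP at [227.998, 554.988, 231.299] pointing down, gripper open.
Joint ranges: [-2.67, 2.67], [-0.69, 1.73], [-1.03, 1.25], [-2.08, 2.16], [-1.42, 1.45], [-3.14, 3.14]. Speed limits (rad/s): [2.39, 2.39, 3.01, 3.14, 3.14, 3.14].

INTERFACE

Orientations are given as a rotation vector (axis times angle).
In Python, from bench import get_obs, eyes, robot gives the robot as it stands.
- The arm moves only by the tool play_rows, never from a script. Its argument "motion" is a list of rows, each a list of 7 numbers: the shift along the tool's x, y, z in m, then the turn, a rotation vector about the tool's x, y, z in degrees, then the gripper command: -1 is fully open, 1 is shut, values between are in proportion. In form: [[dx, dy, dz, rx, ry, rz, claw], ...]. A call has exactly 10 rows; each row shifts and turns the commanded pose from where the row before left it, along the tool's axes as they then stand; what a row does not reach is not made up. A row lasts 1/12 s, in which the tool goes at most 41.7 mm and 7.16 degrees, less where a joint would pass 70% of its speed; a pose out of reach is approached as far as the arm can. A call is refused whole if a number of a shift passes 0.0417 or a number of a turn 7.16, either way. A call with a gripper value outside its range is refused whole. The fingers move at their own pace and stop on an object; "grip_force" is the grip in N (left out, the last holds). Time passes only in rows, so rows that do not move let the fingers close, or fill a call up. It gives the time, the measured TCP pose, the force and the opening at its end, in the units of the state.
- get_obs(): the state, without advancing time (a new reading comes with each control period).
- eyes.read_camera(name): name is "scene" or "top" or "wrist"; returns a dict with "image" (480x640x3 uint8, red, green, blue), "fovy" (degrees; the focal length in pixels is half the picture's height over the tangent of half this angle, whatever the lens; pixels are square), "cx", "cy" (the principal point, pixels), "R" (3x3) and "t" (3): a world point X has camera coordinates R X + t; the wrist camera has in their place "tool_from_camera" (4x4, takes a point from camera to tool coordinates, whose origin is the TCP and whose axes are the tool frame's). Camera axes: x right, y down, z forward; pixel columns grow to the right and rows downward; lengths in mm; the calibration is good to about 2 mm. A picture is of the moment at which its call begins: read the wrist's pose just before it. There is no depth.
- robot.hand_in(): hands the job in, once; it reports no verdict.
The state is a dict: "t": time; "q": joint angles; "joint_vel": joint speeds; "tau": joint torques, N m; "position": TCP position; "tool_rot": TCP orientation; "contact_force": force on the tool from outside, world axes, zero at the start; "ft_torque": the same for the moment, N m; "opening": finger opening in mm.
Only numpy, scipy, OpenCV 4.12 (cv2) and the standard library are available. Lean on these libraries where they do the work, as an engineer would, in place of code of your own. Each camera call takes 0.05 s, during which the arm holds its last target.

## Working session

There is one attempt and no reset: what is moved stays moved. The work goes in short steps, Python scripts to look and compute and a tool call to move; the robot and the scene stay as the last step left them, time stands still between calls to the robot, and variables do not carry over. Pictures are saved under pics/ and viewed, and the job is handed in when it is done.

Besides the shell and the picture viewer there is one more tool, called after "Call:" as name(argument=value, ...), one argument or row to a line, values as JSON. play_rows: Moves the arm, as the interface text tells. Its arguments: {"type":"object","properties":{"motion":{"type":"array","items":{"type":"array","items":{"type":"number"}}},"grip_force":{"type":"number"}},"required":["motion"]}

```bash
mkdir -p pics; ls
cat > h.py <<'E'
import numpy as np, cv2, json
from bench import get_obs, eyes, robot
from scipy.spatial.transform import Rotation as R
def snap(n,f):
    o=get_obs(); c=eyes.read_camera(n); cv2.imwrite('pics/'+f+'.png',c['image'][:,:,::-1])
    d={k:(np.array(v).tolist() if k!='image' else None) for k,v in c.items()}
    d['pos']=list(map(float,o['position'])); d['rot']=list(map(float,o['tool_rot']))
    json.dump(d,open('pics/'+f+'.json','w')); return c,o
def cam(f):
    d=json.load(open('pics/'+f+'.json')); fl=240/np.tan(np.radians(d['fovy'])/2)
    if 'R' in d and d['R'] is not None: Rm=np.array(d['R']);t=np.array(d['t'])
    else:
        T=np.array(d['tool_from_camera']);W=np.eye(4);W[:3,:3]=R.from_rotvec(d['rot']).as_matrix();W[:3,3]=d['pos']
        M=np.linalg.inv(W@T);Rm=M[:3,:3];t=M[:3,3]
    return Rm,t,fl,d['cx'],d['cy']
def ray(f,u,v,z):
    Rm,t,fl,cx,cy=cam(f);C=-Rm.T@t;d=Rm.T@np.array([(u-cx)/fl,(v-cy)/fl,1]);return C+d*(z-C[2])/d[2]
def proj(f,X):
    Rm,t,fl,cx,cy=cam(f);p=Rm@np.array(X,float)+t;return np.array([cx+fl*p[0]/p[2],cy+fl*p[1]/p[2]])
def crop(f,x0,y0,x1,y1,s,o):
    im=cv2.imread('pics/'+f+'.png')[y0:y1,x0:x1];cv2.imwrite('pics/'+o+'.png',cv2.resize(im,None,fx=s,fy=s,interpolation=cv2.INTER_CUBIC))
E
python3 - <<'E'
from h import *
for n in ('scene','top','wrist'):
    c,o=snap(n,n+'0'); print({k:v for k,v in c.items() if k!='image'})
print(o); print(R.from_rotvec(o['tool_rot']).as_matrix())
E
```

```text
pics
{'fovy': 51.73718815767327, 'cx': 320.57524224246765, 'cy': 233.75772643115195, 'R': array([[ 0.44854149,  0.8936638 , -0.01324954],
       [ 0.71577968, -0.3680578 , -0.59345843],
       [-0.53522891,  0.25670698, -0.80475558]]), 't': array([-247.33161587, -369.48435732, 1330.34660598])}
{'fovy': 50.67915823803429, 'cx': 323.26796917521483, 'cy': 242.40364553243813, 'R': array([[ 0.0344656 , -0.99940449,  0.001668  ],
       [-0.97611248, -0.03402049, -0.21458573],
       [ 0.21451469,  0.00576767, -0.97670373]]), 't': array([ -17.68244726,  580.78689791, 1054.81364483])}
{'fovy': 59.72464689898353, 'cx': 316.110366036938, 'cy': 233.5173353146359, 'tool_from_camera': array([[-6.07094588e-04,  9.58850068e-01,  2.83912274e-01,
        -7.28450370e+01],
       [-7.15979111e-04, -2.83912670e-01,  9.58849875e-01,
        -1.42051042e+02],
       [ 9.99999559e-01,  3.78837313e-04,  8.58878464e-04,
         2.38125253e-01],
       [ 0.00000000e+00,  0.00000000e+00,  0.00000000e+00,
         1.00000000e+00]])}
{'t': 0.1, 'q': array([ 1.18095916e+00,  3.14199077e-01, -4.79610886e-02,  1.21021340e+00,
        1.43886911e-05,  1.57076769e+00]), 'joint_vel': array([ 0.00056866, -0.00199984,  0.00170019,  0.00027177,  0.00093752,
        0.00182098]), 'tau': array([ 1.63900736e-04, -5.40770710e+01,  3.40541410e+01,  1.12006612e-02,
       -7.37942827e-06, -4.19202220e-07]), 'position': array([227.82081704, 554.50378546, 230.50244174]), 'tool_rot': array([-1.55062665,  0.30612136, -0.30561657]), 'contact_force': array([0.35585128, 0.78287332, 0.39112793]), 'ft_torque': array([0.00872281, 0.0091718 , 0.00192431]), 'opening': 85.07346170747529}
[[ 9.24981828e-01 -6.12720881e-04  3.80010845e-01]
 [-3.80011339e-01 -1.45343522e-03  9.24980686e-01]
 [-1.44338335e-05 -9.99998756e-01 -1.57724205e-03]]
```

View pics/scene0.png

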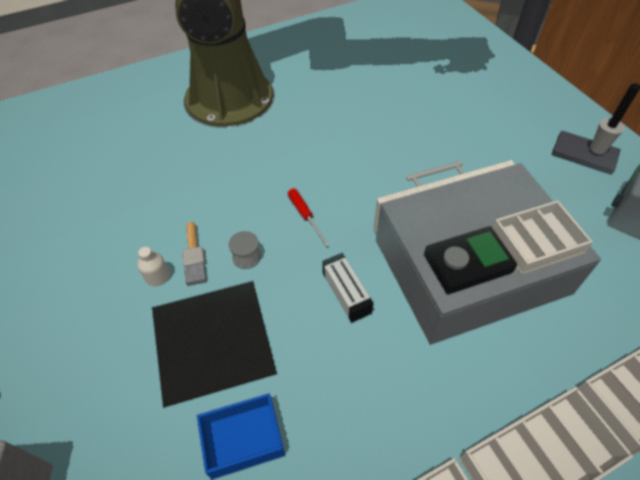

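View pics/top0.png

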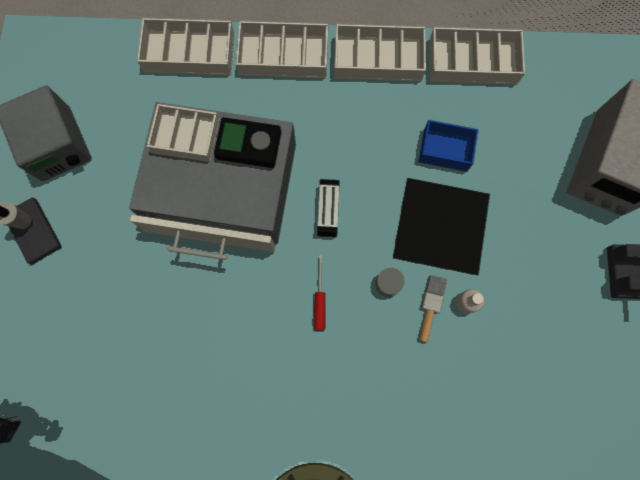

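View pics/wrist0.png

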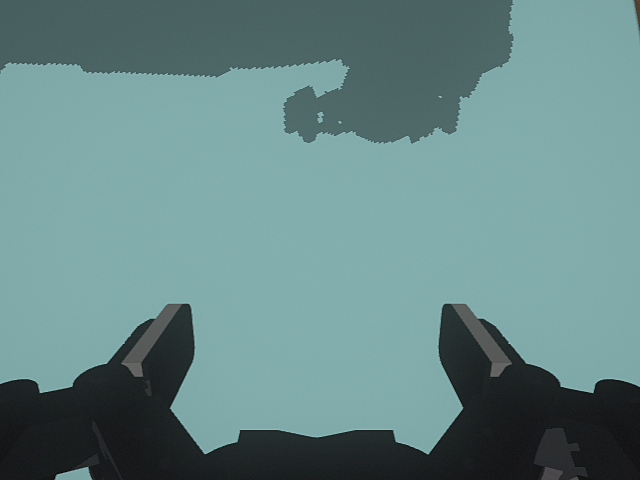

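The top view shows the cabinet on the left with its handle bar at about (170–228, 252), the mat on the right at (395–490, 180–272), and the actuator and screwdriver between them. I'll enlarge both pictures.

```bash
python3 -c "
from h import *
crop('top0',120,90,310,280,4,'c1');crop('top0',370,110,510,350,2.5,'c2');crop('scene0',365,150,605,345,3.3,'c3')"
```

```text
(no output)
```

View pics/c1.png

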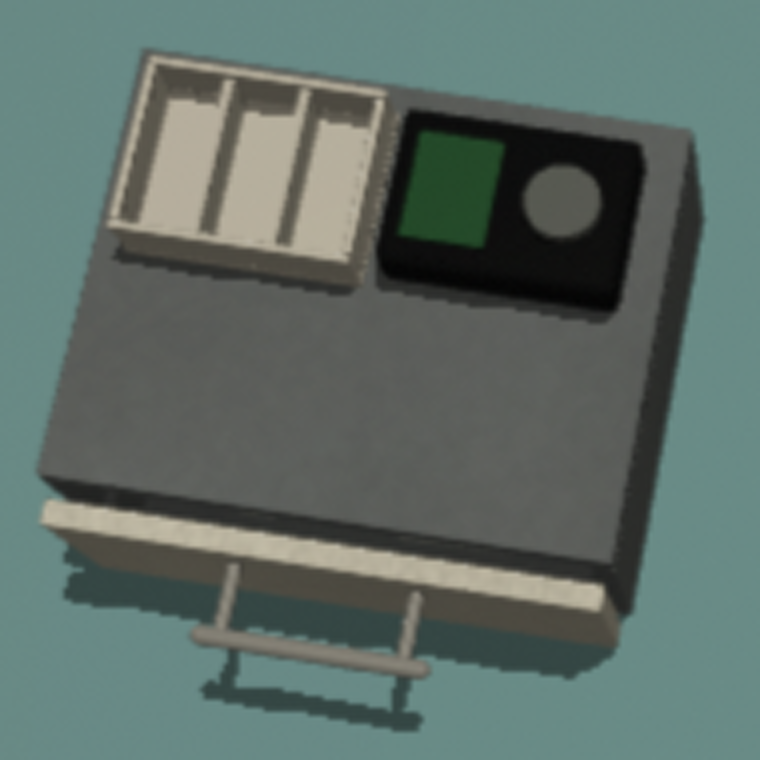

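View pics/c2.png

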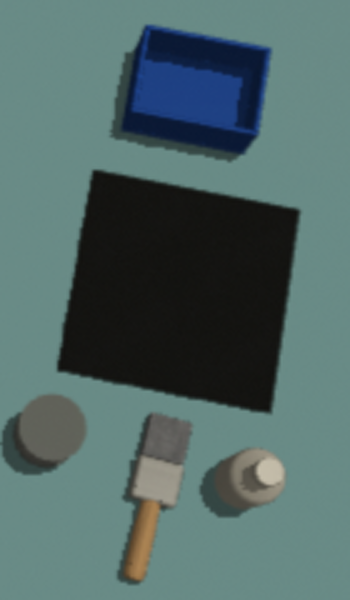

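View pics/c3.png

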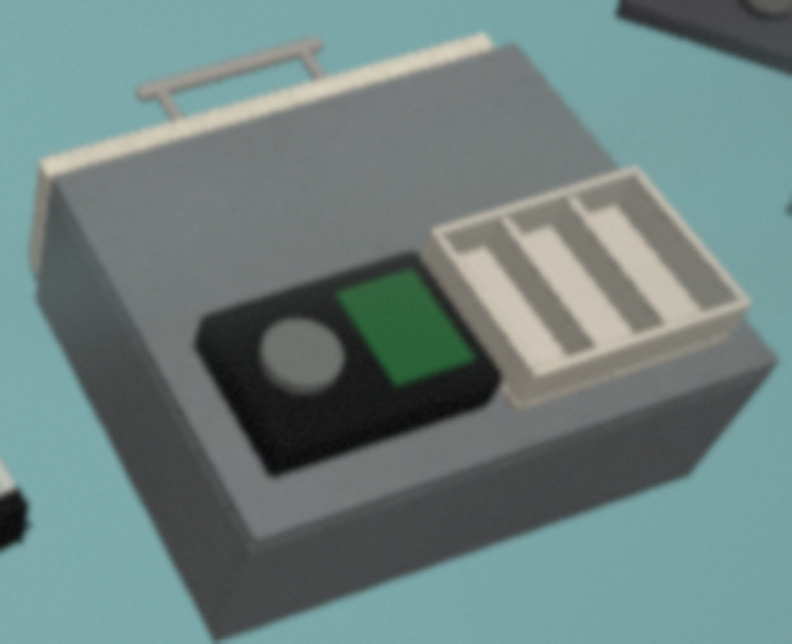

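In c1 the carcase top corners are (38,476), (143,50), (692,130) and (612,562), and the handle ends are (192,636) and (430,670). The mat corners in c2 are (92,170), (299,210), (271,412) and (58,371).

Run:
```python
from h import *
def P(f,x0,y0,s,pts,z): return np.array([ray(f,x0+(u-.5)/s,y0+(v-.5)/s,z) for u,v in pts])
c=P('top0',120,90,4,[(38,476),(143,50),(692,130),(612,562)],124);print('carc',c.round(1))
print([np.linalg.norm(c[i]-c[(i+1)%4]).round(1) for i in range(4)])
h=P('top0',120,90,4,[(192,636),(430,670)],91);print('handle',h.round(1),h.mean(0).round(1))
hs=P('scene0',365,150,3.3,[(140,93),(320,45)],91);print('handle scene',hs.round(1),hs.mean(0).round(1))
cs=P('scene0',365,150,3.3,[(520,45),(775,360),(252,543),(55,178)],124);print('carc scene',cs.round(1))
m=P('top0',370,110,2.5,[(92,170),(299,210),(271,412),(58,371)],3);print('mat',m.round(1),m.mean(0).round(1))
for nm,q in (('top',c),('scene',np.roll(cs,0,0))):
    # front edge: left c[0], right c[3]; depth direction
    a=(q[1]-q[0])+(q[2]-q[3]);print(nm,'x-axis ang deg',np.degrees(np.arctan2(a[1],a[0])), 'front mid',(q[0]+q[3])[:2]/2, 'ctr',q.mean(0)[:2])
a=(m[0]-m[3])+(m[1]-m[2]);print('mat ang',np.degrees(np.arctan2(a[1],a[0])))
for hh in (h,hs): d=hh[0]-hh[1];print(np.degrees(np.arctan2(-d[0],d[1])),np.linalg.norm(d))
ob=P('top0',0,0,1,[(320,258),(320,330)],10);print(ob)
print('act',P('top0',0,0,1,[(320,181),(339,181),(337,235),(318,235)],46).round())
```

```text
carc [[625.9 413.8 124. ]
 [872.2 384.3 124. ]
 [835.1  78.1 124. ]
 [589.8 108.4 124. ]]
[np.float64(248.1), np.float64(308.4), np.float64(247.2), np.float64(307.6)]
handle [[549.1 334.5  91. ]
 [535.1 205.7  91. ]] [542.1 270.1  91. ]
handle scene [[538.  208.5  91. ]
 [555.6 333.   91. ]] [546.8 270.8  91. ]
carc scene [[634.7 415.2 124. ]
 [876.1 381.2 124. ]
 [839.9  75.3 124. ]
 [595.6 109.1 124. ]]
mat [[ 759.5 -191.2    3. ]
 [ 726.3 -388.     3. ]
 [ 531.  -355.3    3. ]
 [ 562.5 -159.6    3. ]] [ 644.8 -273.5    3. ]
top x-axis ang deg -6.9356568670434315 front mid [607.80752352 261.10880124] ctr [730.74147145 246.15452725]
scene x-axis ang deg -7.946053592285884 front mid [615.14561939 262.17887374] ctr [736.5823981  245.22862836]
mat ang -9.302816661460303
-6.230354049862043 129.492448615044
171.97300817904934 125.7392798374144
[[556.90889555  10.19257938  10.        ]
 [393.78937565   4.30666322  10.        ]]
act [[730.  16.  46.]
 [732. -27.  46.]
 [604. -27.  46.]
 [603.  16.  46.]]
```

```bash
cat >> h.py <<'E'
def plan(tgt,yaw,claw,n=10,rot=None):
    """rows from measured pose to tgt, tool y down, tool z at yaw deg"""
    o=get_obs();p=np.array(o['position']);M=R.from_rotvec(o['tool_rot']).as_matrix()
    cz=np.cos(np.radians(yaw));sz=np.sin(np.radians(yaw))
    z=np.array([cz,sz,0]);y=np.array([0,0,-1.]);x=np.cross(y,z);T=np.c_[x,y,z]
    rv=R.from_matrix(M.T@T).as_rotvec()
    print('pos',p.round(1),'q',np.round(o['q'],2),'F',np.round(o['contact_force'],1),'open',round(o['opening'],1),'t',o['t'],'rv total deg',np.degrees(rv).round(2))
    st=np.degrees(rv)/n; 
    d=(np.array(tgt)-p)/n
    for i in range(n):
        Mi=M@R.from_rotvec(rv*i/n).as_matrix()
        print(np.round(np.r_[Mi.T@d/1000],4).tolist()+np.round(st,2).tolist()+[claw])
E
python3 -c "
from h import *
plan((545,270,205),-7.3,0.15,n=11)"
```

```text
pos [227.8 554.6 230.6] q [ 1.18  0.31 -0.05  1.21 -0.    1.57] F [0.3 0.3 0.4] open 85.4 t 0.15 rv total deg [7.000e-02 7.497e+01 5.000e-02]
[0.0365, 0.0023, -0.013, 0.01, 6.82, 0.0, 0.15]
[0.0378, 0.0023, -0.0085, 0.01, 6.82, 0.0, 0.15]
[0.0385, 0.0023, -0.004, 0.01, 6.82, 0.0, 0.15]
[0.0387, 0.0023, 0.0006, 0.01, 6.82, 0.0, 0.15]
[0.0384, 0.0023, 0.0052, 0.01, 6.82, 0.0, 0.15]
[0.0375, 0.0023, 0.0097, 0.01, 6.82, 0.0, 0.15]
[0.0361, 0.0023, 0.0141, 0.01, 6.82, 0.0, 0.15]
[0.0342, 0.0023, 0.0183, 0.01, 6.82, 0.0, 0.15]
[0.0318, 0.0023, 0.0222, 0.01, 6.82, 0.0, 0.15]
[0.0289, 0.0023, 0.0258, 0.01, 6.82, 0.0, 0.15]
[0.0256, 0.0023, 0.0291, 0.01, 6.82, 0.0, 0.15]
```

Call:
play_rows(
  motion=[
    [0.0365, 0.002, -0.013, 0, 6.82, 0, 0.15],
    [0.038, 0.002, -0.0085, 0, 6.82, 0, 0.15],
    [0.0385, 0.002, -0.004, 0, 6.82, 0, 0.15],
    [0.0387, 0.002, 0.0006, 0, 6.82, 0, 0.15],
    [0.0384, 0.002, 0.005, 0, 6.82, 0, 0.15],
    [0.0375, 0.002, 0.0097, 0, 6.82, 0, 0.15],
    [0.036, 0.002, 0.014, 0, 6.82, 0, 0.15],
    [0.034, 0.002, 0.018, 0, 6.82, 0, 0.15],
    [0.032, 0.002, 0.022, 0, 6.82, 0, 0.15],
    [0.029, 0.002, 0.026, 0, 6.82, 0, 0.15],
  ],
  grip_force=40,
)

```text
t: 0.98
position: [516.9, 294.1, 211.0]
tool_rot: [-1.202, 1.221, -1.22]
contact_force: [0.6, 0.2, 0.1]
opening: 36.3
```

```bash
python3 -c "
from h import *
snap('wrist','w1')
plan((545,270,200),-7.3,0.15,n=4)"
```

```text
pos [521.8 289.3 210.5] q [ 0.51  0.31 -0.09  1.16 -0.01  2.11] F [ 3.6 -2.6  0.6] open 36.5 t 1.0333 rv total deg [-0.2   5.8   0.22]
[0.0047, 0.0027, 0.0059, -0.05, 1.45, 0.05, 0.15]
[0.0045, 0.0026, 0.006, -0.05, 1.45, 0.05, 0.15]
[0.0044, 0.0026, 0.0061, -0.05, 1.45, 0.05, 0.15]
[0.0042, 0.0026, 0.0062, -0.05, 1.45, 0.05, 0.15]
```

View pics/w1.png

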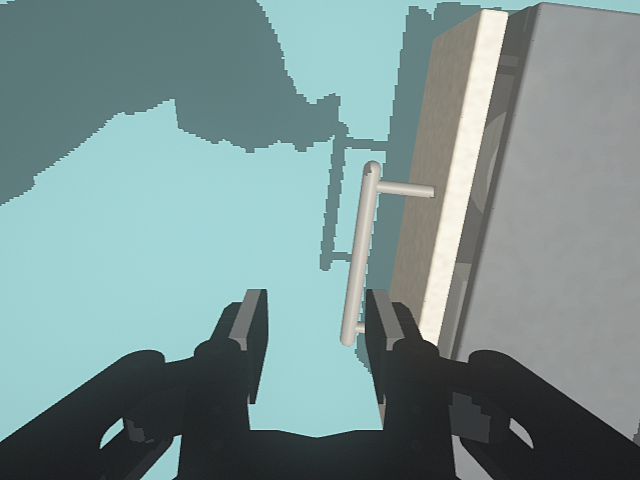

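The wrist view shows the bar from about (373,165) to (348,342). The drawer is already slightly ajar. I'll turn these into positions.

```bash
python3 -c "
from h import *
a=ray('w1',373,167,91);b=ray('w1',348,341,91);print(a,b,(a+b)/2,np.linalg.norm(a-b));d=b-a;print('bar yaw',np.degrees(np.arctan2(-d[0],d[1])))
e=ray('w1',507,15,111);f=ray('w1',437,340,111);d=f-e;print(e,f,np.degrees(np.arctan2(-d[0],d[1])))
"
```

```text
[552.50913449 332.12068507  91.        ] [537.75830745 209.72360185  91.        ] [545.13372097 270.92214346  91.        ] 123.28273553187411
bar yaw 173.12807413357677
[618.03090271 412.96198211 111.        ] [594.31772335 221.59117096 111.        ] 172.93635899230512
```

```bash
python3 -c "
from h import *
plan((545,271,140),-7,0.15,n=8)"
```

```text
pos [521.8 289.3 210.5] q [ 0.51  0.31 -0.09  1.16 -0.01  2.11] F [ 3.6 -2.6  0.6] open 36.5 t 1.0333 rv total deg [-0.2   5.5   0.22]
[0.0022, 0.0088, 0.0029, -0.03, 0.69, 0.03, 0.15]
[0.0021, 0.0088, 0.003, -0.03, 0.69, 0.03, 0.15]
[0.0021, 0.0088, 0.003, -0.03, 0.69, 0.03, 0.15]
[0.0021, 0.0088, 0.003, -0.03, 0.69, 0.03, 0.15]
[0.002, 0.0088, 0.003, -0.03, 0.69, 0.03, 0.15]
[0.002, 0.0088, 0.0031, -0.03, 0.69, 0.03, 0.15]
[0.002, 0.0088, 0.0031, -0.03, 0.69, 0.03, 0.15]
[0.0019, 0.0088, 0.0031, -0.03, 0.69, 0.03, 0.15]
```

Call:
play_rows(
  motion=[
    [0.002, 0.0088, 0.003, 0, 0.7, 0, 0.15],
    [0.002, 0.0088, 0.003, 0, 0.7, 0, 0.15],
    [0.002, 0.0088, 0.003, 0, 0.7, 0, 0.15],
    [0.002, 0.0088, 0.003, 0, 0.7, 0, 0.15],
    [0.002, 0.0088, 0.003, 0, 0.7, 0, 0.15],
    [0.002, 0.0088, 0.003, 0, 0.7, 0, 0.15],
    [0.002, 0.0088, 0.003, 0, 0.7, 0, 0.15],
    [0.002, 0.0088, 0.003, 0, 0.7, 0, 0.15],
    [0, 0, 0, 0, 0, 0, 0.15],
    [0, 0, 0, 0, 0, 0, 0.15],
  ],
)

```text
t: 1.87
position: [538.7, 278.2, 140.2]
tool_rot: [-1.158, 1.288, -1.288]
contact_force: [0.1, -1.3, 0.8]
opening: 35.7
```

```bash
python3 -c "
from h import *
plan((545,271,72),-7,0.15,n=7)"
```

```text
pos [538.7 278.2 140.2] q [ 0.48  0.38 -0.17  1.02  0.    2.15] F [ 0.1 -1.3  0.8] open 35.7 t 1.8667 rv total deg [0.06 0.86 0.04]
[0.0009, 0.0097, 0.001, 0.01, 0.12, 0.01, 0.15]
[0.0009, 0.0097, 0.001, 0.01, 0.12, 0.01, 0.15]
[0.0009, 0.0097, 0.001, 0.01, 0.12, 0.01, 0.15]
[0.0009, 0.0097, 0.001, 0.01, 0.12, 0.01, 0.15]
[0.0009, 0.0097, 0.001, 0.01, 0.12, 0.01, 0.15]
[0.0009, 0.0097, 0.001, 0.01, 0.12, 0.01, 0.15]
[0.0009, 0.0097, 0.001, 0.01, 0.12, 0.01, 0.15]
```

Call:
play_rows(
  motion=[
    [0.003, 0.005, 0.0035, 0, 0.4, 0, 0.15],
    [0.003, 0.007, 0.0035, 0, 0.4, 0, 0.15],
    [0, 0.009, 0, 0, 0, 0, 0.15],
    [0, 0.009, 0, 0, 0, 0, 0.15],
    [0, 0.01, 0, 0, 0, 0, 0.15],
    [0, 0.01, 0, 0, 0, 0, 0.15],
    [0, 0.01, 0, 0, 0, 0, 0.15],
    [0, 0.008, 0, 0, 0, 0, 0.15],
    [0, 0, 0, 0, 0, 0, 0.15],
    [0, 0, 0, 0, 0, 0, 0.15],
  ],
)

```text
t: 2.7
position: [544.8, 271.6, 72.2]
tool_rot: [-1.151, 1.298, -1.298]
contact_force: [0.6, -0.3, -0.0]
opening: 36.3
```

```bash
python3 -c "
from h import *
snap('wrist','w2')
plan((545,271,72),-7,0.15,n=1)"
```

```text
pos [545.3 271.8  72.9] q [ 0.46  0.44 -0.25  0.89 -0.    2.15] F [ 0.2  0.2 -0.1] open 36.7 t 2.75 rv total deg [0.01 0.07 0.01]
[0.0009, 0.0009, -0.0002, 0.01, 0.07, 0.01, 0.15]
```

View pics/w2.png

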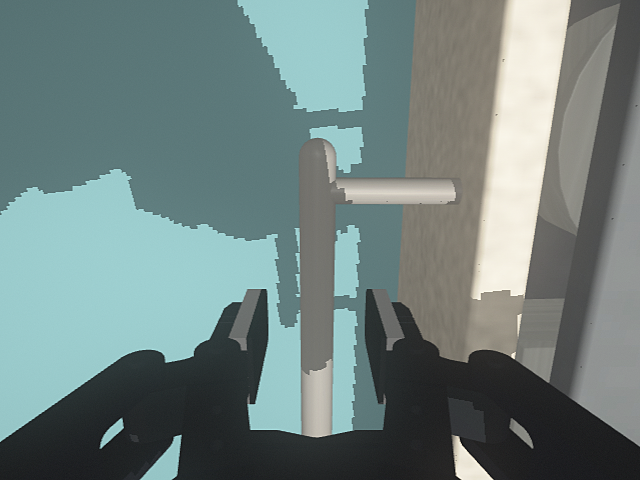

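The bar sits centred between the pads, at column 317. A round rim shows at the upper right, so the round tin is on the +y side. I'll close now.

Call:
play_rows(
  motion=[
    [0, 0, 0, 0, 0, 0, 1],
    [0, 0, 0, 0, 0, 0, 1],
    [0, 0, 0, 0, 0, 0, 1],
    [0, 0, 0, 0, 0, 0, 1],
    [0, 0, 0, 0, 0, 0, 1],
    [0, 0, 0, 0, 0, 0, 1],
    [0, 0, -0.002, 0, 0, 0, 1],
    [0, 0, -0.004, 0, 0, 0, 1],
    [0, 0, -0.006, 0, 0, 0, 1],
    [0, 0, -0.008, 0, 0, 0, 1],
  ],
  grip_force=40,
)

```text
t: 3.58
position: [526.5, 274.5, 73.6]
tool_rot: [-1.147, 1.297, -1.299]
contact_force: [1.8, -0.6, 5.8]
opening: 9.5
```

Call:
play_rows(
  motion=[
    [0, 0, -0.011, 0, 0, 0, 1],
    [0, 0, -0.012, 0, 0, 0, 1],
    [0, 0, -0.012, 0, 0, 0, 1],
    [0, 0, -0.012, 0, 0, 0, 1],
    [0, 0, -0.012, 0, 0, 0, 1],
    [0, 0, -0.012, 0, 0, 0, 1],
    [0, 0, -0.012, 0, 0, 0, 1],
    [0, 0, -0.01, 0, 0, 0, 1],
    [0, 0, -0.007, 0, 0, 0, 1],
    [0, 0, -0.004, 0, 0, 0, 1],
  ],
)

```text
t: 4.42
position: [421.4, 287.6, 73.6]
tool_rot: [-1.148, 1.297, -1.296]
contact_force: [2.2, 0.9, 5.5]
opening: 9.7
```

Call:
play_rows(
  motion=[
    [0, 0, -0.003, 0, 0, 0, 1],
    [0, 0, -0.003, 0, 0, 0, 1],
    [0, 0, -0.003, 0, 0, 0, 1],
    [0, 0, -0.003, 0, 0, 0, 1],
    [0, 0, -0.003, 0, 0, 0, 1],
    [0, 0, -0.003, 0, 0, 0, 1],
    [0, 0, -0.002, 0, 0, 0, 1],
    [0, 0, -0.002, 0, 0, 0, 1],
    [0, 0, -0.002, 0, 0, 0, 1],
    [0, 0, -0.002, 0, 0, 0, 1],
  ],
)

```text
t: 5.25
position: [396.6, 290.6, 73.6]
tool_rot: [-1.147, 1.297, -1.297]
contact_force: [2.0, 1.3, 6.3]
opening: 9.6
```

Call:
play_rows(
  motion=[
    [0, 0, -0.0015, 0, 0, 0, 1],
    [0, 0, -0.0015, 0, 0, 0, 1],
    [0, 0, -0.0015, 0, 0, 0, 1],
    [0, 0, -0.0015, 0, 0, 0, 1],
    [0, 0, -0.001, 0, 0, 0, 1],
    [0, 0, -0.001, 0, 0, 0, 1],
    [0, 0, 0, 0, 0, 0, 1],
    [0, 0, 0, 0, 0, 0, 1],
    [0, 0, 0, 0, 0, 0, 1],
    [0, 0, 0, 0, 0, 0, 1],
  ],
)

```text
t: 6.08
position: [394.6, 290.9, 73.7]
tool_rot: [-1.14, 1.289, -1.306]
contact_force: [21.0, -2.0, -9.4]
opening: 9.5
```

At the stop, the force has risen to 21 N. I'll unload slightly and release.

Call:
play_rows(
  motion=[
    [0, 0, 0.002, 0, 0, 0, 1],
    [0, 0, 0.002, 0, 0, 0, 1],
    [0, 0, 0, 0, 0, 0, 1],
    [0, 0, 0, 0, 0, 0, 1],
    [0, 0, 0, 0, 0, 0, 0.15],
    [0, 0, 0, 0, 0, 0, 0.15],
    [0, 0, 0, 0, 0, 0, 0.15],
    [0, 0, 0, 0, 0, 0, 0.15],
    [0, 0, 0, 0, 0, 0, 0.15],
    [0, 0, 0, 0, 0, 0, 0.15],
  ],
)

```text
t: 6.92
position: [391.9, 290.2, 72.6]
tool_rot: [-1.15, 1.298, -1.298]
contact_force: [0.2, -0.0, 0.1]
opening: 36.3
```

```bash
python3 -c "
from h import *
snap('wrist','w3')
snap('top','t3')
crop('t3',110,80,310,330,3,'c4')
plan((394,291,190),-7,0.15,n=8)"
```

```text
pos [392.2 290.3  72.8] q [ 0.64  0.23 -0.54  0.8   0.    2.33] F [-0.   0.6  1.4] open 36.7 t 7.0167 rv total deg [0.02 0.07 0.01]
[-0.0001, -0.0147, 0.0002, 0.0, 0.01, 0.0, 0.15]
[-0.0001, -0.0147, 0.0002, 0.0, 0.01, 0.0, 0.15]
[-0.0001, -0.0147, 0.0002, 0.0, 0.01, 0.0, 0.15]
[-0.0001, -0.0147, 0.0002, 0.0, 0.01, 0.0, 0.15]
[-0.0001, -0.0147, 0.0002, 0.0, 0.01, 0.0, 0.15]
[-0.0001, -0.0147, 0.0002, 0.0, 0.01, 0.0, 0.15]
[-0.0001, -0.0147, 0.0002, 0.0, 0.01, 0.0, 0.15]
[-0.0001, -0.0147, 0.0002, 0.0, 0.01, 0.0, 0.15]
```

View pics/w3.png

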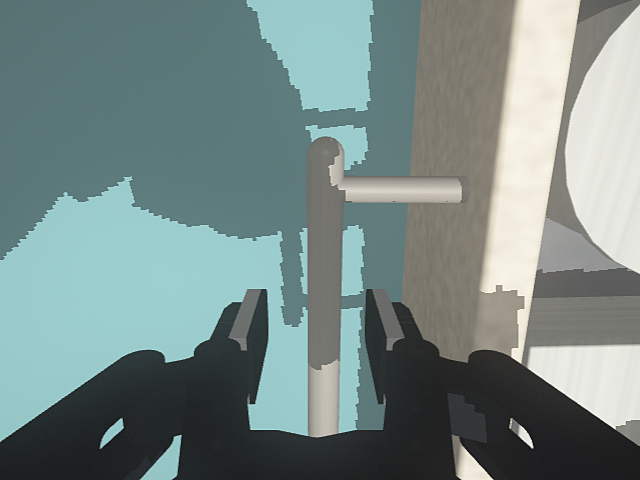

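View pics/c4.png

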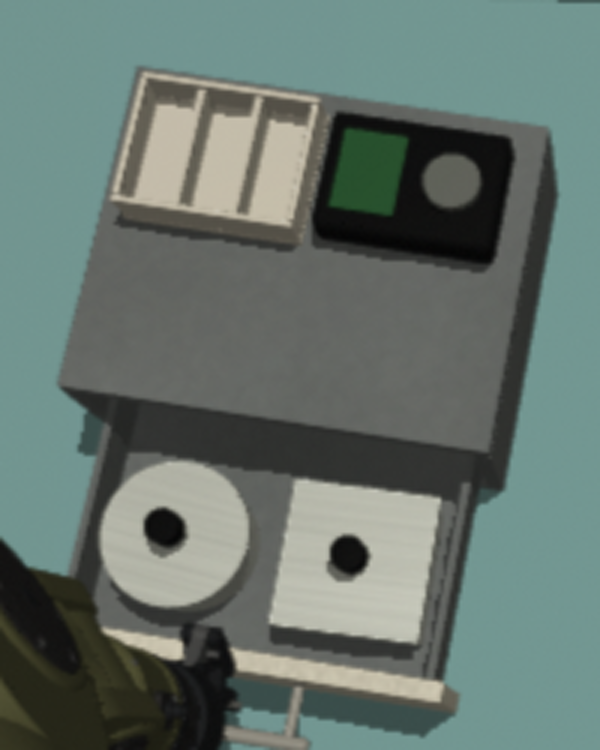

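The round lid is at the left, with its knob at c4 (165,527). The square lid's knob is at (349,555). I'll rise clear of the bar and measure.

```bash
python3 -c "
from h import *
for u,v in ((165,525),(349,553)): print(ray('t3',110+u/3,80+v/3,105))
c=[ray('t3',110+u/3,80+v/3,73) for u,v in ((175,535),)];print(c)
"
```

```text
[533.04311024 334.74401243 105.        ]
[517.619127   204.04698269 105.        ]
[array([531.79787411, 337.09840163,  73.        ])]
```

Call:
play_rows(
  motion=[
    [0, -0.008, 0.0015, 0, 0, 0, 0.15],
    [0, -0.015, 0, 0, 0, 0, 0.15],
    [0, -0.015, 0, 0, 0, 0, 0.15],
    [0, -0.018, 0, 0, 0, 0, 0.15],
    [0, -0.02, 0, 0, 0, 0, 0.15],
    [0, -0.02, 0, 0, 0, 0, -0.2],
    [0, -0.02, 0, 0, 0, 0, -0.2],
    [0, -0.01, 0, 0, 0, 0, -0.2],
    [0, 0, 0, 0, 0, 0, -0.2],
    [0, 0, 0, 0, 0, 0, -0.2],
  ],
)

```text
t: 7.85
position: [394.2, 290.4, 199.1]
tool_rot: [-1.148, 1.298, -1.298]
contact_force: [-0.7, 0.7, 0.3]
opening: 51.2
```

Call:
play_rows(
  motion=[
    [-0.0077, 0.001, 0.0166, 0, 0, 0, -0.2],
    [-0.0077, 0.001, 0.0166, 0, 0, 0, -0.2],
    [-0.0077, 0.001, 0.0166, 0, 0, 0, -0.2],
    [-0.0077, 0.001, 0.0166, 0, 0, 0, -0.2],
    [-0.0077, 0.001, 0.0166, 0, 0, 0, -0.2],
    [-0.0077, 0.001, 0.0166, 0, 0, 0, -0.2],
    [-0.0077, 0.001, 0.0166, 0, 0, 0, -0.2],
    [-0.0077, 0.001, 0.0166, 0, 0, 0, -0.2],
    [0, 0, 0, 0, 0, 0, -0.2],
    [0, 0, 0, 0, 0, 0, -0.2],
  ],
)

```text
t: 8.68
position: [532.7, 334.8, 188.6]
tool_rot: [-1.153, 1.299, -1.298]
contact_force: [1.0, -0.1, -0.0]
opening: 51.3
```

```bash
python3 -c "
from h import *
snap('wrist','w4')
snap('top','t4')
crop('t4',110,160,310,330,4,'c5')
plan((533,335,190),-7,0.15,n=1)"
```

```text
pos [531.9 334.7 189.6] q [ 0.56  0.39 -0.04  1.15  0.    2.25] F [-0.5 -0.  -0.7] open 51.3 t 8.7833 rv total deg [0.13 0.07 0.09]
[-0.0005, -0.0004, 0.001, 0.13, 0.07, 0.09, 0.15]
```

View pics/w4.png

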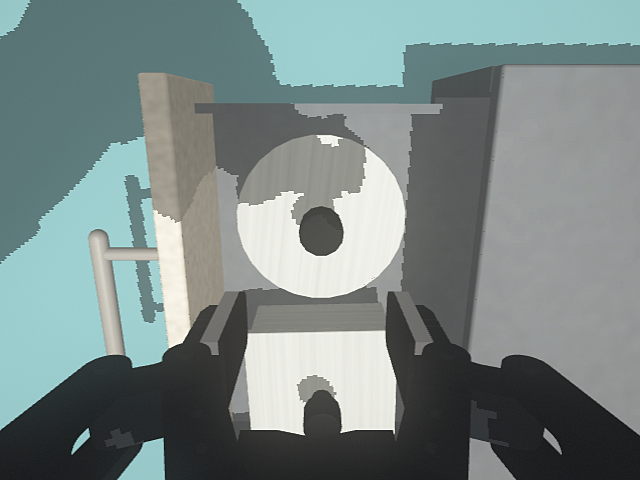

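View pics/c5.png

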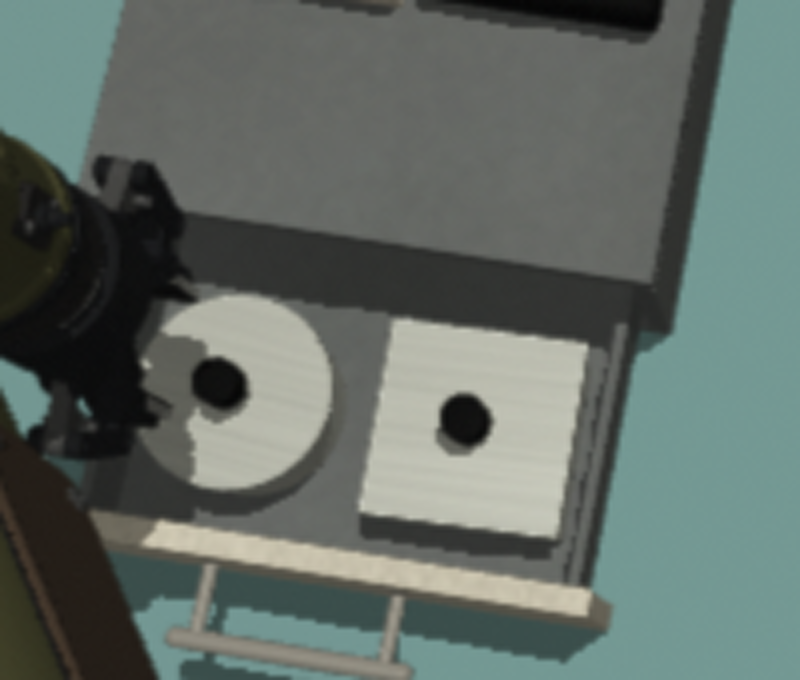

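In the wrist view the disc spans columns 237–405 and rows 135–297, and the knob is at about (321,231).

```bash
python3 -c "
from h import *
crop('w4',270,180,370,280,6,'c6')
print(ray('w4',321,216.5,73), ray('w4',321,231,98),ray('t4',110+219/4,160+381/4,105))
"
```

```text
[535.89508996 341.98221553  73.        ] [535.40320105 339.70663287  98.        ] [532.48969131 335.21602124 105.        ]
```

View pics/c6.png

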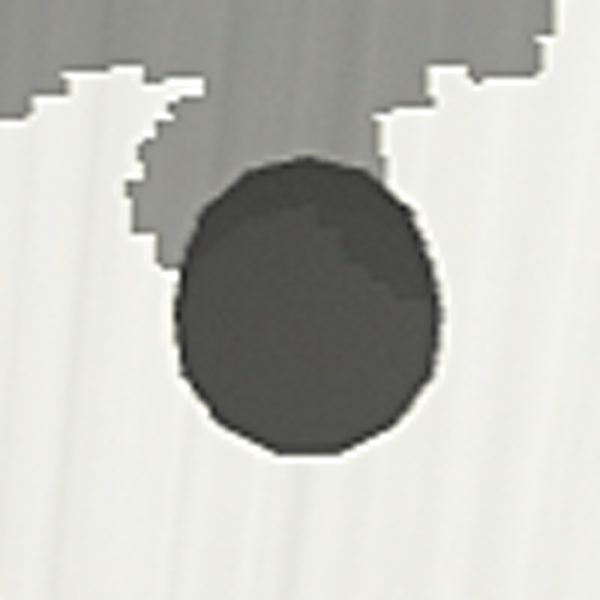

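Call:
play_rows(
  motion=[
    [-0.0025, 0.012, 0.0014, 0, 0, 0, -0.2],
    [-0.0025, 0.016, 0.0014, 0, 0, 0, -0.2],
    [0, 0.018, 0, 0, 0, 0, -0.2],
    [0, 0.018, 0, 0, 0, 0, -0.2],
    [0, 0.016, 0, 0, 0, 0, -0.2],
    [0, 0.012, 0, 0, 0, 0, -0.2],
    [0, 0.008, 0, 0, 0, 0, -0.2],
    [0, 0.006, 0, 0, 0, 0, -0.2],
    [0, 0.004, 0, 0, 0, 0, -0.2],
    [0, 0, 0, 0, 0, 0, -0.2],
  ],
)

```text
t: 9.62
position: [536.3, 339.8, 80.4]
tool_rot: [-1.15, 1.298, -1.298]
contact_force: [0.3, -0.7, 0.1]
opening: 51.1
```

```bash
python3 -c "
from h import *
snap('wrist','w5')
plan((535.3,339.3,78),-7,0.15,n=1)"
```

```text
pos [536.7 340.   81.1] q [ 0.56  0.47 -0.17  0.93  0.    2.26] F [-0.7 -0.   0. ] open 51.2 t 9.6667 rv total deg [-0.01  0.07 -0.01]
[0.0009, 0.0031, -0.0013, -0.01, 0.07, -0.01, 0.15]
```

View pics/w5.png

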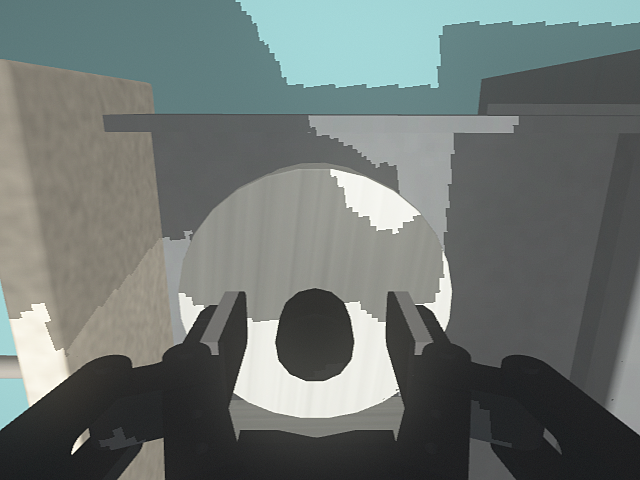

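```bash
python3 -c "
from h import *
from h import cam
for X in ((536.7,340,97),(536.7,340,105),(535.3,339.3,105)):
  print(proj('w5',X))
# rim of knob top for candidates
for dy in (-4,0,4):
  print(dy,[proj('w5',(536.2,340+dy+s,105)).round(1) for s in (-13,13)],[proj('w5',(536.2+s,340+dy,105)).round(1) for s in (-13,13)])
"
```

```text
[318.57570051 334.11840757]
[318.71610132 347.03265067]
[314.61941179 349.41782764]
-4 [array([323.3, 392.3]), array([313.7, 322. ])] [array([278.6, 362.3]), array([359. , 353.8])]
0 [array([321.9, 382. ]), array([312.1, 310.5])] [array([276.8, 351.5]), array([357.8, 342.9])]
4 [array([320.5, 371.5]), array([310.6, 298.7])] [array([274.9, 340.5]), array([356.6, 331.7])]
```

The knob is centred along y and about 1 mm off in x. I'll correct that and grip.

Call:
play_rows(
  motion=[
    [0, 0.0015, -0.0012, 0, 0, 0, -0.2],
    [0, 0.0005, 0, 0, 0, 0, 0],
    [0, 0, 0, 0, 0, 0, 1],
    [0, 0, 0, 0, 0, 0, 1],
    [0, 0, 0, 0, 0, 0, 1],
    [0, 0, 0, 0, 0, 0, 1],
    [0, 0, 0, 0, 0, 0, 1],
    [0, 0, 0, 0, 0, 0, 1],
    [0, 0, 0, 0, 0, 0, 1],
    [0, 0, 0, 0, 0, 0, 1],
  ],
  grip_force=50,
)

```text
t: 10.5
position: [535.8, 340.3, 79.6]
tool_rot: [-1.148, 1.297, -1.298]
contact_force: [-1.0, -0.2, 6.0]
opening: 24.4
```

Call:
play_rows(
  motion=[
    [0, -0.001, 0, 0, 0, 0, 1],
    [0, -0.0015, 0, 0, 0, 0, 1],
    [0, -0.0025, 0, 0, 0, 0, 1],
    [0, -0.004, 0, 0, 0, 0, 1],
    [0, -0.006, 0, 0, 0, 0, 1],
    [0, -0.01, 0, 0, 0, 0, 1],
    [0, -0.015, 0, 0, 0, 0, 1],
    [0, -0.02, 0, 0, 0, 0, 1],
    [0, -0.025, 0, 0, 0, 0, 1],
    [0, -0.025, 0, 0, 0, 0, 1],
  ],
)

```text
t: 11.33
position: [535.1, 339.9, 190.5]
tool_rot: [-1.15, 1.298, -1.298]
contact_force: [0.5, 0.6, -1.4]
opening: 24.5
```

```bash
python3 -c "
from h import *
snap('wrist','w6');snap('scene','s6');snap('top','t6')
plan((645,-273.5,190),-7,1,n=20)"
```

```text
pos [537.  341.1 192.4] q [ 0.57  0.39 -0.02  1.15  0.    2.26] F [ 0.2  0.2 -1.8] open 24.4 t 11.4833 rv total deg [-0.25  0.07 -0.21]
[0.0299, 0.0001, 0.0091, -0.01, 0.0, -0.01, 1]
[0.0299, 0.0001, 0.0091, -0.01, 0.0, -0.01, 1]
[0.0299, 0.0001, 0.0091, -0.01, 0.0, -0.01, 1]
[0.0299, 0.0001, 0.0091, -0.01, 0.0, -0.01, 1]
[0.0299, 0.0001, 0.0091, -0.01, 0.0, -0.01, 1]
[0.0299, 0.0001, 0.0091, -0.01, 0.0, -0.01, 1]
[0.0299, 0.0001, 0.0091, -0.01, 0.0, -0.01, 1]
[0.0299, 0.0001, 0.0091, -0.01, 0.0, -0.01, 1]
[0.0299, 0.0001, 0.0091, -0.01, 0.0, -0.01, 1]
[0.0299, 0.0001, 0.0091, -0.01, 0.0, -0.01, 1]
[0.0299, 0.0001, 0.0091, -0.01, 0.0, -0.01, 1]
[0.0299, 0.0001, 0.0091, -0.01, 0.0, -0.01, 1]
[0.0298, 0.0001, 0.0091, -0.01, 0.0, -0.01, 1]
[0.0298, 0.0001, 0.0091, -0.01, 0.0, -0.01, 1]
[0.0298, 0.0001, 0.0091, -0.01, 0.0, -0.01, 1]
[0.0298, 0.0001, 0.0091, -0.01, 0.0, -0.01, 1]
[0.0298, 0.0001, 0.0091, -0.01, 0.0, -0.01, 1]
[0.0298, 0.0001, 0.0091, -0.01, 0.0, -0.01, 1]
[0.0298, 0.0001, 0.0091, -0.01, 0.0, -0.01, 1]
[0.0298, 0.0001, 0.0091, -0.01, 0.0, -0.01, 1]
```

View pics/w6.png

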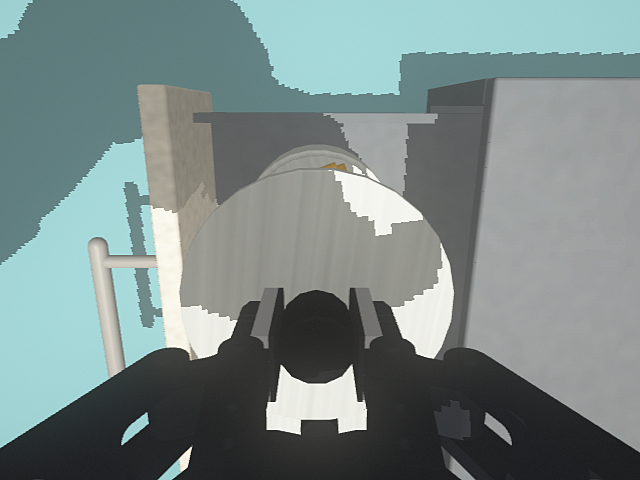

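View pics/s6.png

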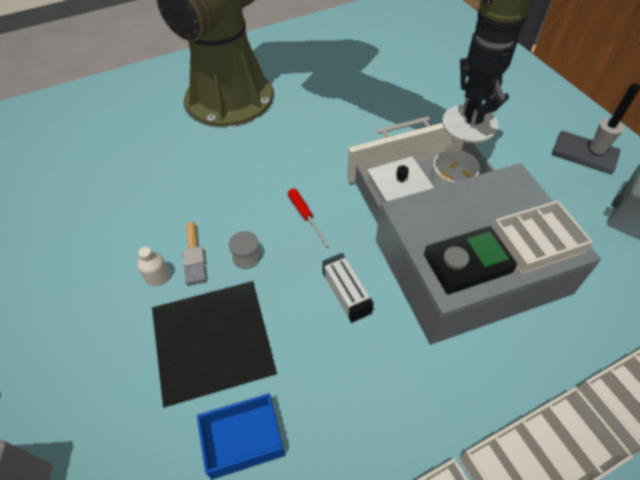

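View pics/t6.png

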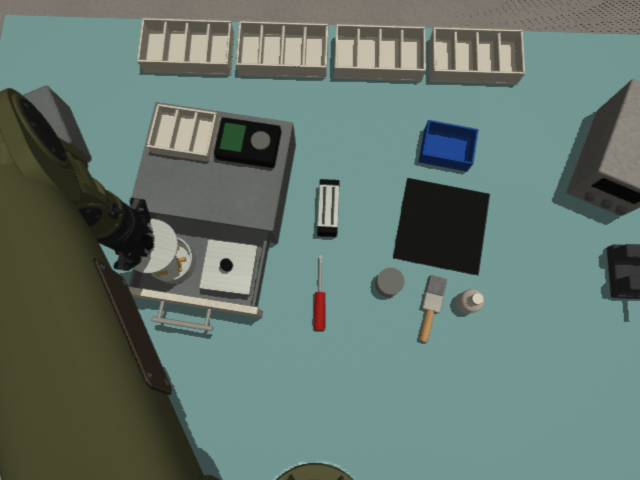

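The lid is held level. The open tin shows the hardware inside, and the square tin is still covered. I'll carry the lid to the mat.

Call:
play_rows(
  motion=[
    [0.01, 0, 0.003, 0, 0, 0, 1],
    [0.02, 0, 0.006, 0, 0, 0, 1],
    [0.03, 0, 0.009, 0, 0, 0, 1],
    [0.035, 0, 0.0107, 0, 0, 0, 1],
    [0.035, 0, 0.0107, 0, 0, 0, 1],
    [0.035, 0, 0.0107, 0, 0, 0, 1],
    [0.035, 0, 0.0107, 0, 0, 0, 1],
    [0.035, 0, 0.0107, 0, 0, 0, 1],
    [0.035, 0, 0.0107, 0, 0, 0, 1],
    [0.035, 0, 0.0107, 0, 0, 0, 1],
  ],
)

```text
t: 12.32
position: [589.4, 23.5, 187.5]
tool_rot: [-1.152, 1.3, -1.297]
contact_force: [1.0, 0.6, -0.8]
opening: 24.2
```

Call:
play_rows(
  motion=[
    [0.035, 0, 0.0107, 0, 0, 0, 1],
    [0.035, 0, 0.0107, 0, 0, 0, 1],
    [0.035, 0, 0.0107, 0, 0, 0, 1],
    [0.035, 0, 0.0107, 0, 0, 0, 1],
    [0.03, 0, 0.009, 0, 0, 0, 1],
    [0.025, 0, 0.0075, 0, 0, 0, 1],
    [0.02, 0, 0.006, 0, 0, 0, 1],
    [0.01, 0, 0.003, 0, 0, 0, 1],
    [0, 0, 0, 0, 0, 0, 1],
    [0, 0, 0, 0, 0, 0, 1],
  ],
)

```text
t: 13.15
position: [630.5, -205.3, 187.8]
tool_rot: [-1.15, 1.3, -1.297]
contact_force: [-0.2, 0.2, -0.6]
opening: 24.5
```

```bash
python3 -c "
from h import *
snap('wrist','w7');snap('scene','s7');snap('top','t7')
m=np.array([ray('s7',u,v,3) for u,v in ((152,309),(252,284),(275,375),(165,403))]);print(m.round(),m.mean(0).round(1))
plan((645,-273.5,60),-7,1,n=8)"
```

```text
[[ 538. -355.    3.]
 [ 574. -163.    3.]
 [ 764. -196.    3.]
 [ 724. -383.    3.]] [ 649.9 -274.2    3. ]
pos [ 631.1 -204.   188.7] q [-0.31  0.45  0.06  1.18  0.    1.38] F [-0.  -0.1 -1.2] open 24.1 t 13.3 rv total deg [ 0.04  0.16 -0.03]
[0.0084, 0.0161, 0.0028, 0.01, 0.02, -0.0, 1]
[0.0084, 0.0161, 0.0028, 0.01, 0.02, -0.0, 1]
[0.0084, 0.0161, 0.0028, 0.01, 0.02, -0.0, 1]
[0.0084, 0.0161, 0.0028, 0.01, 0.02, -0.0, 1]
[0.0084, 0.0161, 0.0028, 0.01, 0.02, -0.0, 1]
[0.0084, 0.0161, 0.0028, 0.01, 0.02, -0.0, 1]
[0.0084, 0.0161, 0.0028, 0.01, 0.02, -0.0, 1]
[0.0084, 0.0161, 0.0028, 0.01, 0.02, -0.0, 1]
```

View pics/w7.png

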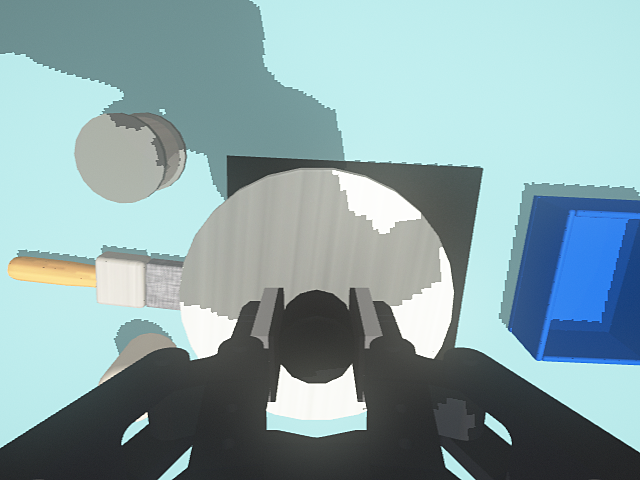

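View pics/t7.png

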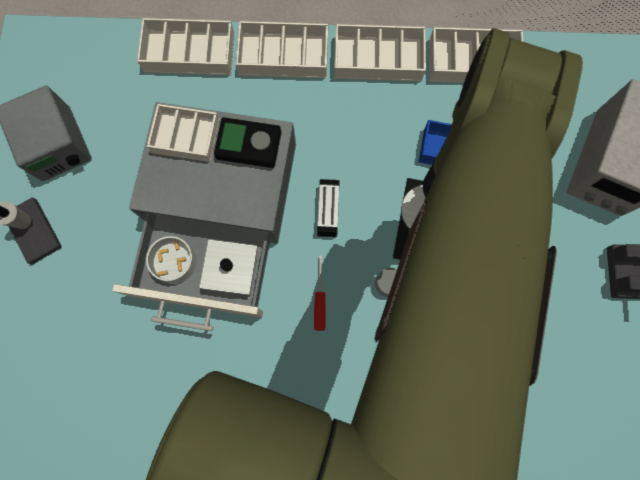

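Mat estimate is (647,-274) from both cameras. I'll move over its centre and down to 60.

Call:
play_rows(
  motion=[
    [0.0084, 0.008, 0.003, 0, 0, 0, 1],
    [0.0084, 0.012, 0.003, 0, 0, 0, 1],
    [0.0084, 0.018, 0.003, 0, 0, 0, 1],
    [0.0084, 0.02, 0.003, 0, 0, 0, 1],
    [0.0084, 0.02, 0.003, 0, 0, 0, 1],
    [0.0084, 0.02, 0.003, 0, 0, 0, 1],
    [0.0084, 0.018, 0.003, 0, 0, 0, 1],
    [0.0084, 0.012, 0.003, 0, 0, 0, 1],
    [0, 0, 0, 0, 0, 0, 1],
    [0, 0, 0, 0, 0, 0, 1],
  ],
)

```text
t: 14.13
position: [646.4, -275.3, 59.7]
tool_rot: [-1.15, 1.3, -1.297]
contact_force: [0.2, -0.5, -0.7]
opening: 24.7
```

```bash
python3 -c "
from h import *
snap('wrist','w8')
plan((647,-274,24),-7,1,n=8)"
```

```text
pos [ 647.2 -275.2   61. ] q [-0.4   0.61  0.    0.97  0.    1.29] F [-0.3 -0.2  0. ] open 24.2 t 14.1833 rv total deg [ 0.    0.05 -0.01]
[-0.0001, 0.0046, -0.0, 0.0, 0.01, -0.0, 1]
[-0.0001, 0.0046, -0.0, 0.0, 0.01, -0.0, 1]
[-0.0001, 0.0046, -0.0, 0.0, 0.01, -0.0, 1]
[-0.0001, 0.0046, -0.0, 0.0, 0.01, -0.0, 1]
[-0.0001, 0.0046, -0.0, 0.0, 0.01, -0.0, 1]
[-0.0001, 0.0046, -0.0, 0.0, 0.01, -0.0, 1]
[-0.0001, 0.0046, -0.0, 0.0, 0.01, -0.0, 1]
[-0.0001, 0.0046, -0.0, 0.0, 0.01, -0.0, 1]
```

View pics/w8.png

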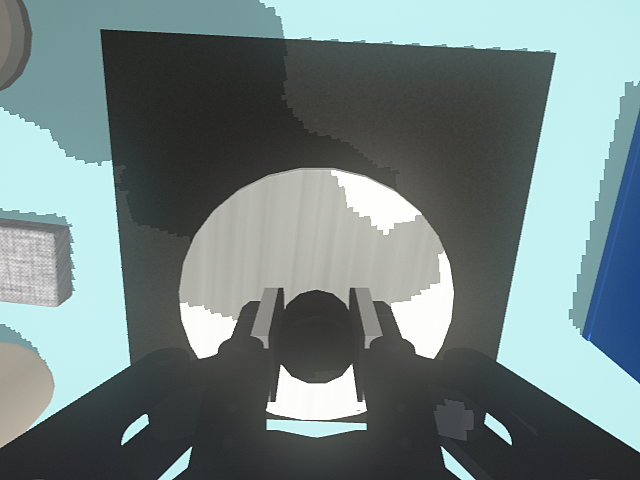

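The mat is under the lid, with its far corners at (102,30) and (554,52). A table strip shows below it from about row 420.

```bash
python3 -c "
from h import *
a=ray('w8',102,30,3);b=ray('w8',554,52,3);print(a,b,np.linalg.norm(a-b))
u=(b-a)/np.linalg.norm(b-a);n=np.array([u[1],-u[0],0]);print('centre',(a+b)/2+100*n)
crop('w8',240,390,400,450,5,'c8')
print(ray('w8',317,421,3))"
```

```text
[ 566.40178518 -158.81296152    3.        ] [ 761.25328362 -191.44605522    3.        ] 197.56524302114244
centre [ 647.30990549 -273.75591424    3.        ]
[ 634.53289175 -372.23516441    3.        ]
```

View pics/c8.png

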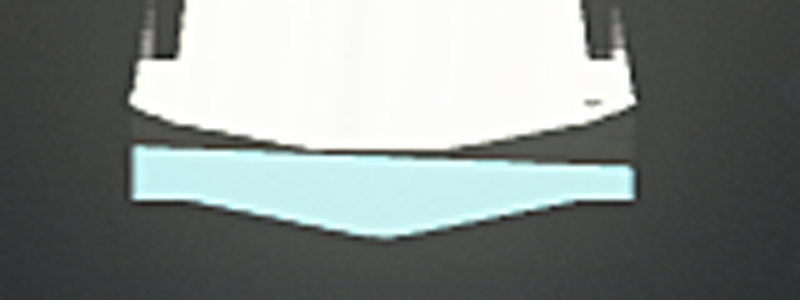

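Mat centre is (647,-274), and the lid is over it. I'll lower from 61 to just above the expected 21.6, then feel for contact.

Call:
play_rows(
  motion=[
    [0, 0.005, 0, 0, 0, 0, 1],
    [0, 0.007, 0, 0, 0, 0, 1],
    [0, 0.007, 0, 0, 0, 0, 1],
    [0, 0.006, 0, 0, 0, 0, 1],
    [0, 0.004, 0, 0, 0, 0, 1],
    [0, 0.003, 0, 0, 0, 0, 1],
    [0, 0.002, 0, 0, 0, 0, 1],
    [0, 0.001, 0, 0, 0, 0, 1],
    [0, 0, 0, 0, 0, 0, 1],
    [0, 0, 0, 0, 0, 0, 1],
  ],
)

```text
t: 15.02
position: [647.3, -275.2, 26.1]
tool_rot: [-1.149, 1.298, -1.298]
contact_force: [-0.0, -0.2, -1.1]
opening: 24.5
```

Call:
play_rows(
  motion=[
    [0, 0.0007, 0, 0, 0, 0, 1],
    [0, 0.0007, 0, 0, 0, 0, 1],
    [0, 0.0007, 0, 0, 0, 0, 1],
    [0, 0.0007, 0, 0, 0, 0, 1],
    [0, 0.0005, 0, 0, 0, 0, 1],
    [0, 0.0005, 0, 0, 0, 0, 1],
    [0, 0, 0, 0, 0, 0, 1],
    [0, 0, 0, 0, 0, 0, 1],
    [0, 0, 0, 0, 0, 0, 1],
    [0, 0, 0, 0, 0, 0, 1],
  ],
)

```text
t: 15.85
position: [647.2, -275.1, 22.1]
tool_rot: [-1.149, 1.298, -1.298]
contact_force: [-0.0, 0.5, -2.0]
opening: 24.3
```

Call:
play_rows(
  motion=[
    [0, 0.0003, 0, 0, 0, 0, 1],
    [0, 0.0003, 0, 0, 0, 0, 1],
    [0, 0.0003, 0, 0, 0, 0, 1],
    [0, 0.0003, 0, 0, 0, 0, 1],
    [0, 0.0003, 0, 0, 0, 0, 1],
    [0, 0, 0, 0, 0, 0, 1],
    [0, 0, 0, 0, 0, 0, 1],
    [0, 0, 0, 0, 0, 0, 1],
    [0, 0, 0, 0, 0, 0, 1],
    [0, 0, 0, 0, 0, 0, 1],
  ],
)

```text
t: 16.68
position: [647.2, -275.2, 21.6]
tool_rot: [-1.149, 1.297, -1.298]
contact_force: [-4.0, 1.3, 6.5]
opening: 24.3
```

There is contact: +6.5 N upward at z 21.6, where it was expected. I'll press 0.4 mm more, then release.

Call:
play_rows(
  motion=[
    [0, 0.0004, 0, 0, 0, 0, 1],
    [0, 0, 0, 0, 0, 0, 1],
    [0, 0, 0, 0, 0, 0, 1],
    [0, 0, 0, 0, 0, 0, 0.38],
    [0, 0, 0, 0, 0, 0, 0.3],
    [0, 0, 0, 0, 0, 0, 0.1],
    [0, 0, 0, 0, 0, 0, -0.1],
    [0, 0, 0, 0, 0, 0, -0.2],
    [0, 0, 0, 0, 0, 0, -0.2],
    [0, 0, 0, 0, 0, 0, -0.2],
  ],
)

```text
t: 17.52
position: [647.1, -275.1, 20.1]
tool_rot: [-1.15, 1.298, -1.298]
contact_force: [0.4, 0.0, 0.7]
opening: 51.6
```

```bash
python3 -c "
from h import *
snap('wrist','w9')
plan((647,-274,24),-7,1,n=1)"
```

```text
pos [ 647.1 -275.1   20.1] q [-0.4   0.64 -0.04  0.89 -0.    1.29] F [ 0.8  0.  -0.2] open 51.4 t 17.5667 rv total deg [0.01 0.07 0.  ]
[-0.0011, -0.0039, -0.0003, 0.01, 0.07, 0.0, 1]
```

View pics/w9.png

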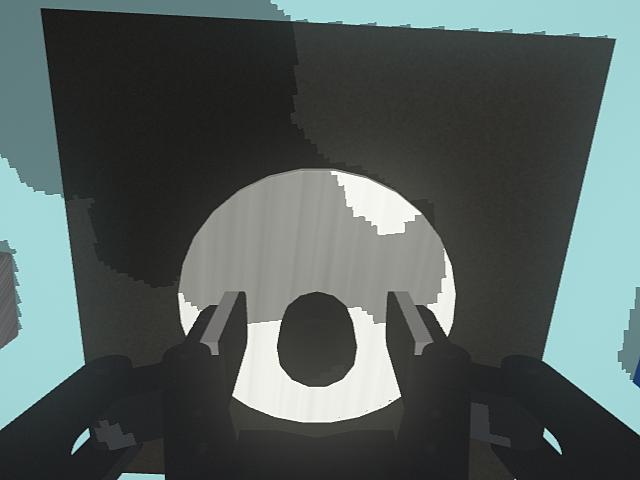

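The lid lies on the mat with the knob free between the open fingers. I'll rise straight up, then swing toward the middle for the check pictures.

Call:
play_rows(
  motion=[
    [0, -0.004, 0, 0, 0, 0, -0.2],
    [0, -0.01, 0, 0, 0, 0, -0.2],
    [0, -0.02, 0, 0, 0, 0, -0.2],
    [0, -0.025, 0, 0, 0, 0, -0.2],
    [0, -0.03, 0, 0, 0, 0, -0.2],
    [0, -0.035, 0, 0, 0, 0, -0.2],
    [0, -0.035, 0, 0, 0, 0, -0.2],
    [0, -0.025, 0, 0, 0, 0, -0.2],
    [0, -0.01, 0, 0, 0, 0, -0.2],
    [0, 0, 0, 0, 0, 0, -0.2],
  ],
)

```text
t: 18.4
position: [648.9, -275.9, 218.6]
tool_rot: [-1.147, 1.292, -1.302]
contact_force: [0.5, 0.4, -0.6]
opening: 50.9
```

Call:
play_rows(
  motion=[
    [-0.015, 0, -0.005, 0, 0, 0, -0.2],
    [-0.03, 0, -0.01, 0, 0, 0, -0.2],
    [-0.035, 0, -0.01, 0, 0, 0, -0.2],
    [-0.035, 0, -0.01, 0, 0, 0, -0.2],
    [-0.035, 0, -0.01, 0, 0, 0, -0.2],
    [-0.035, 0, -0.01, 0, 0, 0, -0.2],
    [-0.03, 0, -0.01, 0, 0, 0, -0.2],
    [-0.015, 0, -0.005, 0, 0, 0, -0.2],
    [0, 0, 0, 0, 0, 0, -0.2],
    [0, 0, 0, 0, 0, 0, -0.2],
  ],
)

```text
t: 19.23
position: [604.8, -37.9, 213.0]
tool_rot: [-1.152, 1.298, -1.296]
contact_force: [0.5, -0.2, -0.2]
opening: 51.4
```

```bash
python3 -c "
from h import *
snap('top','t10');snap('scene','s10')
print(get_obs())"
```

```text
{'t': 19.3333, 'q': array([-6.46246774e-02,  3.33900824e-01, -5.98818388e-02,  1.17795450e+00,
       -6.41205433e-04,  1.62799662e+00]), 'joint_vel': array([-0.0143535 ,  0.00082228,  0.00911612,  0.00487156,  0.00331455,
        0.00169071]), 'tau': array([ 9.38767120e-01, -5.51256466e+01,  3.35414994e+01,  4.16792475e-02,
        3.96968611e-02, -1.57678944e-03]), 'position': array([605.32607806, -39.38617053, 213.39202417]), 'tool_rot': array([-1.15027857,  1.29878926, -1.29841465]), 'contact_force': array([0.26151353, 0.25390543, 0.17745686]), 'ft_torque': array([ 0.01701677,  0.01327345, -0.0041145 ]), 'opening': 51.15567931636943}
```

View pics/t10.png

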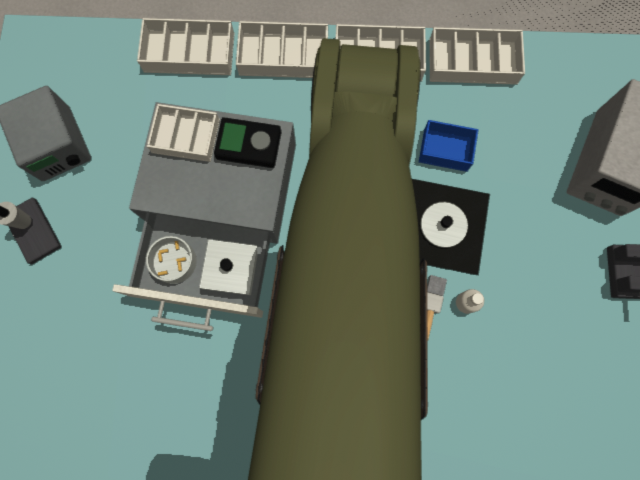

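View pics/s10.png

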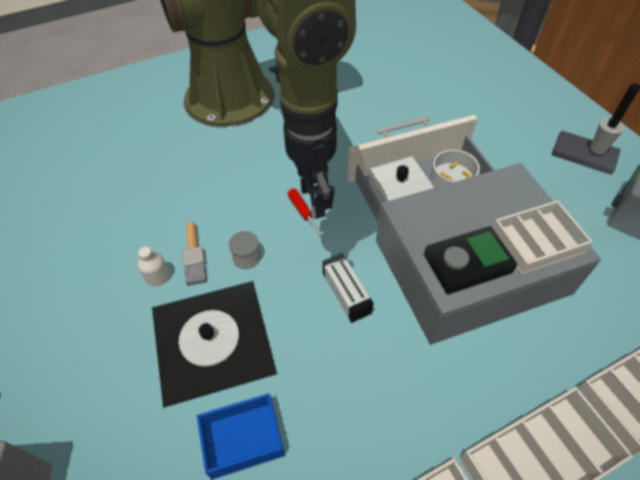

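View pics/c10.png

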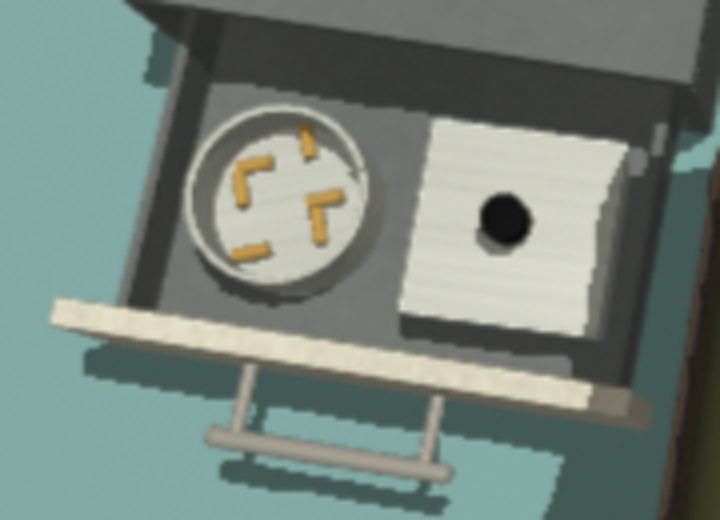

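The handle lies where the stop put it. The round tin stands open and the square one is covered, so I'm handing in.

```bash
python3 -c "
from bench import robot
print(robot.hand_in())"
```

```text
the job is handed in; nothing more can be done
None
```

The job is done and handed in at about 19 s of robot time. I pulled the drawer open by its handle until it reached its stop, lifted the round lid off by its knob, and set it down knob up near the middle of the black mat.

- **Drawer:** the force at the stop rose to 21 N. The handle ended about 217 mm in front of the unit's front edge, which matches a full 160 mm of travel. The last top picture shows it still there.
- **Lid:** I lowered it until the mat pushed back, with 6.5 N read at the expected height. After 0.4 mm more I opened the fingers. The last pictures show it wholly on the mat, with about 45 mm of mat on every side by my estimate.
- **Tins and bench:** both tins stand in the drawer, with the hardware visible in the round one and the square one still covered. The other bench items look to be where they were. The arm hides the reel, screwdriver and actuator in the last top picture, so I checked those in the scene view only.

**Disagreement:** the fixed cameras differed from the wrist camera by 3 to 5 mm. I used the wrist camera to line up both grasps, and nothing I checked failed.

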